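Hang the rinsed slide rack on the swivel hook over the drip tray

TASK

The rinsed microscope slides are to drip dry: first turn the stand's swivel hook, still empty, until its end is over the middle of the steel drip tray (not over the wooden tray of dry slides), then lift the slide rack out of the blue rinse dish by its bail and hang it on the hook by the middle of the bail, so that it hangs level and still above the drip tray. Keep the rack upright all the way, set the bail down gently into the hook, and leave the trays, the dish and the other things where they are.

Things in the scene. Friction and masses are not known exactly. Their poses are not given: they have to be found in the camera images.
- hook (a joint): Angle of the swivel hook about the stand's rod, rad: at 0 the arm points along the stand's own -x (see post_top), positive is counter-clockwise from above; range -2.7 to 2.7. It starts pointing roughly at the robot. Steady friction 0.12 N m (about 2 N at mid-arm); it stays where it is left. Its direction is also that from post_top to hook_seat.
- post_top (a point): Top end of the stand's upright 12 mm steel rod, 255 mm above the bench; the rod's axis is the hook's swivel axis. The stand is fixed; its grey base (170 x 72 x 18 mm) reaches from 40 mm on -x to 130 mm on +x of the rod. Axes are the stand's, z up. The hook's dark boss (30 mm across) is on the rod 203 to 239 mm above the bench.
- hook_arm (a point): Middle of the straight level part of the hook's arm: a brass rod 9 mm thick, centre line 220 mm above the bench, straight from the boss (15 mm from the swivel axis) to 95 mm from the axis; this point is 70 mm from the axis. The arm can be pushed sideways or pinched from above here. Own -x points outwards along the arm, z up.
- hook_seat (a point): Where the centre of the bail's grip lies when hung: in the dip near the hook's end, 127 mm from the swivel axis, 213.5 mm above the bench (the brass under it has its top 5 mm lower). The dip's floor is 22 mm long and the arm rises on both sides of it. The bail must come over the red end ball from outside, then down into the dip. Own -x points outwards, z up.
- hook_tip (a point): Centre of the red ball (13 mm) on the hook's upturned end, 151 mm from the swivel axis, 232 mm above the bench; its top is at 239 mm.
- tray_mid (a point): Steel drip tray, open, 180 x 140 x 25 mm with 4 mm walls and floor; this point is the middle of its inner floor, 4 mm above the bench. Loose, 0.9 kg. Its x runs along the 180 mm side. It is on the left or the right of the stand, its middle about 127 mm (within 12 mm) from the rod's axis.
- slide_tray: Wooden tray with six finished dry slides, 180 x 136 x 10 mm, on the other side of the stand from the drip tray; origin at the centre of its underside. Bystander, loose, 0.45 kg.
- rack_mid (a point): Steel slide rack with eight glass slides, standing in the rinse dish: basket 100 (x) x 84 (y) x 31 (z) mm, and over it a wire bail in the upright x-z plane, in all 140 mm high. This point is its centre, 70 mm above its underside; z up, x along the bail. One rigid piece, 0.26 kg more or less by a third, its weight low in the basket.
- rack_bar (a point): Middle of the bail's black straight grip, 135 mm above the rack's underside (139 mm above the bench at the start): a round bar 10 mm thick, 78 mm long along the rack's x. Its 5 mm steel legs, 93 mm apart, go down to the basket's ends; the window under it is 88 mm wide, 100 mm high. Pinch it from above about 26 mm to one side, to leave the middle free for the hook.
- dish_mid (a point): Blue plastic rinse dish, open, 120 (x) x 104 (y) x 50 mm with 4 mm walls and floor, centre point 25 mm above the bench. Loose, 0.55 kg. The rack stands on its floor with about 6 mm play to each wall and must be lifted straight up about 55 mm to be clear of it. It is on the left or right of the bench.
- slide_box: Closed wooden slide box 130 x 98 x 35 mm, origin at the centre of its underside, on the other side of the bench from the dish. Bystander, loose.
- filter_ring: Black filter ring 82 mm across, 9 mm high, flat on the bench between robot and stand; origin at the centre of its underside. Bystander, loose.
- sample_box: Clear flat sample box 94 x 69 x 23 mm at the far left of the bench; origin at the centre of its underside. Bystander, loose.
Not all that is in view belongs to the job. Of the things that look like the part that bears rack_mid, the middle-sized one is meant.

How it is judged (in metres and radians):
On the way, in this order (a step that is already met when the one before it is completed fails the run):
1. the empty hook is turned until its dip is over the middle of the drip tray (within 35 mm), the rack not yet on it (horizontal distance between hook_seat and tray_mid below 0.035 m and contact force between rack and hook below 0.1 N), for 0.3 s.
2. the rack hangs by the middle of its bail in the dip of the hook (contact force between rack and hook above 0.8 N and distance between rack_bar and hook_seat below 0.022 m), for 0.2 s.
At the end, for the whole second after the job is handed in: The hook's dip is within 35 mm (seen from above) of the middle of the drip tray; the rack hangs on the hook with the middle of its bail grip within 22 mm of the dip, level to 0.22 rad, its centre within 45 mm (seen from above) of the tray's middle, still (under 0.03 m/s) and released (all of step 2 and horizontal distance between hook_seat and tray_mid below 0.035 m and horizontal distance between rack_mid and tray_mid below 0.045 m and height (world z) of rack_mid above 0.13 m and angle between rack_mid's own z axis and vertical below 0.22 rad and linear speed of rack below 0.03 m/s and contact force between rack and the fingers below 0.1 N); the robot touches nothing.
It fails at once if the rack is tipped by more than 0.5 rad (angle between rack_mid's own z axis and vertical above 0.5 rad).
It fails at once if the rack is dropped or forced onto the hook (over 25 N) (contact force between rack and hook above 25 N).
It fails at once if the drip tray or the tray of dry slides is moved by more than 30 mm (distance of any of slide_tray, tray_mid from where it was at the start of the episode above 0.03 m).
It fails at once if the dish, the slide box, the filter ring or the sample box is moved by more than 30 mm (distance of any of dish_mid, slide_box, filter_ring, sample_box from where it was at the start of the episode above 0.03 m).
It also fails if it takes over 67 s, if anything falls off the work surface, if the arm or the gripper's body presses on something with over 40 N, if the wrist force passes 120 N, or if a joint passes its speed limit or range.

ROBOT

A 6-joint arm with a two-finger parallel gripper is mounted at the origin on the work surface. World frame = base frame: x ahead of the robot, y to its left, z up, the work surface at z = 0. Lengths are in mm, angles in degrees, forces in N, time in s.
With the tool pointing down it reaches from about 325 to 775 mm from the base axis. Payload 9.3 kg.
Tool frame: the origin (TCP) lies midway between the tips of the shut fingers; the grasp point (between the pads) lies bot.hold_point_z behind it (bot.hold_point_z is the distance from the TCP to the grasp point, in mm); z points along the fingers, y is the direction in which the jaws open and shut (so a half turn about z gives the same grasp; the last joint's range is limited). The gripper opens to 85 mm and grips with 20 to 120 N. Pads are 22 mm wide; open, the fingers measure 114 mm over their backs; the gripper's body (76 mm by 85 mm) begins 54 mm behind the grasp point. The pads swing forward as they close: fully open they stand 13 mm farther back than shut.
Start: joints at [57.204, 14.817, 1.232, 76.415, 0, 81.257], TCP at [224.169, 502.24, 231.279] pointing down, gripper open.
Joint ranges: [-174.27, 174.27], [-52.1, 104.24], [-59.71, 78.15], [-110.17, 111.67], [-87.03, 83.33], [-180, 180]. Speed limits (degrees/s): [127.2, 127.2, 159.86, 180, 180, 180].

INTERFACE

Orientations are given as a 3x3 rotation matrix whose columns are the frame's x, y, z axes.
In Python, from bench import bot gives the robot as it stands.
- The arm moves only by the tool send_rows, never from a script. Its argument "commands" is a list of rows, each a list of 7 numbers: the shift along the tool's x, y, z in m, then the turn, a rotation vector about the tool's x, y, z in degrees, then the closure in counts, from 0 (fully open) to 255 (shut). A call has 1 to 5 rows; each row shifts and turns the pose as measured when the row begins, along the tool's axes as they then stand; what a row does not reach is not made up. A row lasts 1/10 s, in which the tool goes at most 50 mm and 8.59 degrees, less where a joint would pass 70% of its speed; a pose out of reach is approached as far as the arm can. A call with a gripper value outside its range is refused whole. The fingers move at their own pace and stop on an object; the grip force is fixed at half the most. Time passes only in rows, so rows that do not move let the fingers close. It gives the time, the measured TCP pose, the force and the opening at its end, in the units of the state.
- bot.state(): the state, without advancing time (a new reading comes with each control period).
- bot.read_camera(name): name is "scene" or "side" or "wrist"; returns a dict with "image" (420x560x3 uint8, blue, green, red), "mtx" (3x3 intrinsics, pixels), "k1" (the pictures are not rectified: a ray, as slopes to the right and down, at radius r is drawn at 1 + k1 r^2 times it, then the intrinsics apply), "eye" and "orientation" of the camera in the world. Camera axes: x right, y up, looking along -z (the intrinsics and any distortion apply to the point x, -y, -z); pixel columns grow to the right and rows downward; lengths in mm; the calibration is good to about 2 mm. A picture is of the moment at which its call begins. There is no depth.
- bot.close_job(): hands the job in, once; it reports no verdict.
The state is a dict: "time": time; "joints": joint angles; "qvel": joint speeds; "joint_efforts": joint torques, N m; "tcp_pos": TCP position; "orientation": TCP orientation; "wrist_force": force on the tool from outside, world axes, zero at the start; "moment": the same for the moment, N m; "gripper_width": finger opening in mm.
Only numpy, scipy, OpenCV 4.12 (cv2) and the standard library are available. Lean on these libraries where they do the work, as an engineer would, in place of code of your own. Each camera call takes 0.05 s, during which the arm holds its last target. There are 200 camera calls.

## Working session

There is one attempt and no reset: what is moved stays moved. The work goes in short steps, Python scripts to look and compute and a tool call to move; the robot and the scene stay as the last step left them, time stands still between calls to the robot, and variables do not carry over. Pictures are saved under pics/ and viewed, about 8 in all and at most 12, crops included, and the job is handed in when it is done.

Besides the shell and the picture viewer there is one more tool, called after "Emit:" as name(argument=value, ...), one argument or row to a line, values as JSON. send_rows: Moves the arm, as the interface text tells. Its arguments: {"type":"object","properties":{"commands":{"type":"array","items":{"type":"array","items":{"type":"number"}}}},"required":["commands"]}

```bash
ls; mkdir -p pics; cat > h.py <<'E'
import numpy as np, cv2, sys
sys.path.insert(0,'.')
from bench import bot
import pickle
def snap(n,tag):
    c=bot.read_camera(n); cv2.imwrite(f'pics/{tag}.png',c['image']); pickle.dump(c,open(f'pics/{tag}.pkl','wb')); return c
def load(tag): return pickle.load(open(f'pics/{tag}.pkl','rb'))
def ray(c,u,v):
    K=np.array(c['mtx'],float)
    p=cv2.undistortPoints(np.array([[[u,v]]],float),K,np.array([c['k1'],0,0,0,0.]))[0,0]
    d=np.array(c['orientation'])@np.array([p[0],-p[1],-1]); return np.array(c['eye'],float),d/np.linalg.norm(d)
def atz(c,u,v,z):
    e,d=ray(c,u,v); return e+d*(z-e[2])/d[2]
def proj(c,P):
    K=np.array(c['mtx'],float); q=np.array(c['orientation']).T@(np.array(P,float)-c['eye']); x,y=q[0]/-q[2],-q[1]/-q[2]
    s=1+c['k1']*(x*x+y*y); return K[0,0]*x*s+K[0,2],K[1,1]*y*s+K[1,2]
def tri(*obs):
    A=np.zeros((3,3));b=np.zeros(3)
    for c,u,v in obs:
        e,d=ray(c,u,v);M=np.eye(3)-np.outer(d,d);A+=M;b+=M@e
    return np.linalg.solve(A,b)
E
python3 - <<'E'
from h import *
for n in ['scene','side','wrist']:
    c=snap(n,n+'0'); print(n,c['eye'],np.round(c['orientation'],3).tolist(),c['mtx'],c['k1'])
a=[cv2.imread(f'pics/{n}0.png') for n in ['scene','side']]
print(bot.state(),bot.hold_point_z)
E
```

```text
pics
scene [1377.79688384 -450.87271713 1449.33084965] [[0.495, -0.677, 0.545], [0.869, 0.378, -0.321], [0.011, 0.632, 0.775]] [[520.49001147   0.         278.96625886]
 [  0.         520.49001147 207.29990853]
 [  0.           0.           1.        ]] 0.06764777852049608
side [-416.03463652 -785.31465773 1014.32086954] [[0.7, 0.39, -0.598], [-0.713, 0.409, -0.569], [0.022, 0.825, 0.565]] [[493.06006145   0.         269.16615092]
 [  0.         493.06006145 210.158782  ]
 [  0.           0.           1.        ]] -0.12996498989095254
wrist [151.41773077 532.65567107 373.50338461] [[0.407, -0.869, -0.282], [0.913, 0.387, 0.127], [-0.001, -0.309, 0.951]] [[338.466657     0.         276.50354398]
 [  0.         338.466657   211.6982825 ]
 [  0.           0.           1.        ]] -0.07200662039336725
{'time': 0.15, 'joints': array([5.72046020e+01, 1.48418038e+01, 1.20140100e+00, 7.64158764e+01,
       2.62834509e-03, 8.12577410e+01]), 'qvel': array([ 0.05057754, -0.11957267,  0.15257975, -0.06849279, -0.06775708,
        0.04975457]), 'joint_efforts': array([ 2.29675738e-03, -5.55970716e+01,  3.44660354e+01,  1.14059140e-02,
       -2.18410937e-04,  8.61523546e-06]), 'tcp_pos': array([224.04226842, 502.0777014 , 230.83109804]), 'orientation': array([[-9.13167772e-01,  4.07583481e-01, -5.70591844e-04],
       [ 4.07583834e-01,  9.13167442e-01, -8.00848241e-04],
       [ 1.94633380e-04, -9.63872816e-04, -9.99999517e-01]]), 'wrist_force': array([ 0.4707982 , -0.09001281,  0.09731375]), 'moment': array([0.00258865, 0.02692969, 0.01559263]), 'gripper_width': 85.45552868674419} 18.700000000000003
```

View pics/scene0.png

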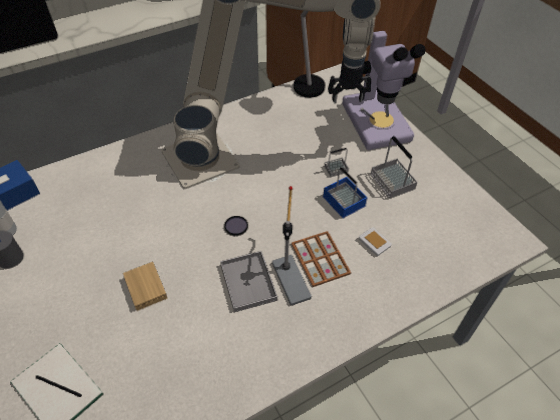

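View pics/side0.png

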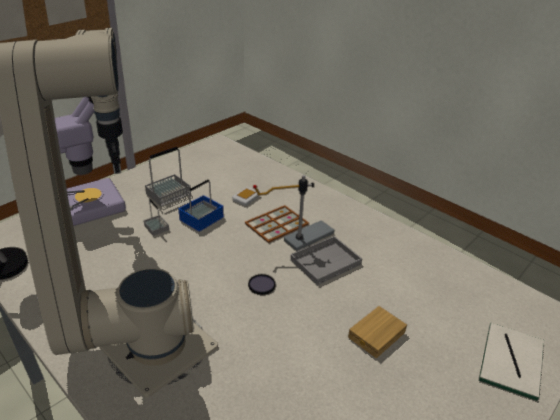

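```bash
python3 - <<'E'
import cv2,numpy as np
s=cv2.imread('pics/scene0.png');d=cv2.imread('pics/side0.png')
a=cv2.resize(s[140:320,210:430],(800,654),interpolation=cv2.INTER_CUBIC)[:600]
cv2.imwrite('pics/c1.png',a)   # scale 3.636
b=cv2.resize(d[140:300,140:380],(800,533),interpolation=cv2.INTER_CUBIC)
cv2.imwrite('pics/c2.png',b)   # 3.333
E
```

```text
(no output)
```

View pics/c1.png

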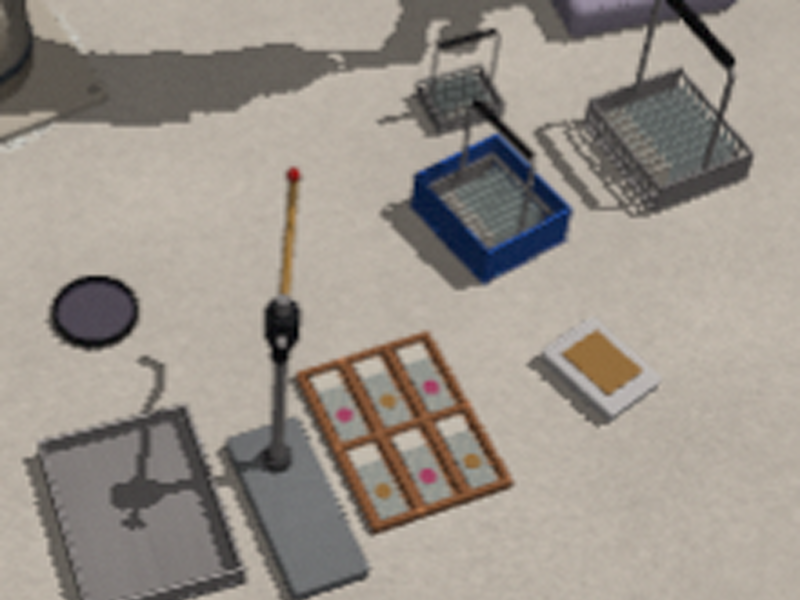

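View pics/c2.png

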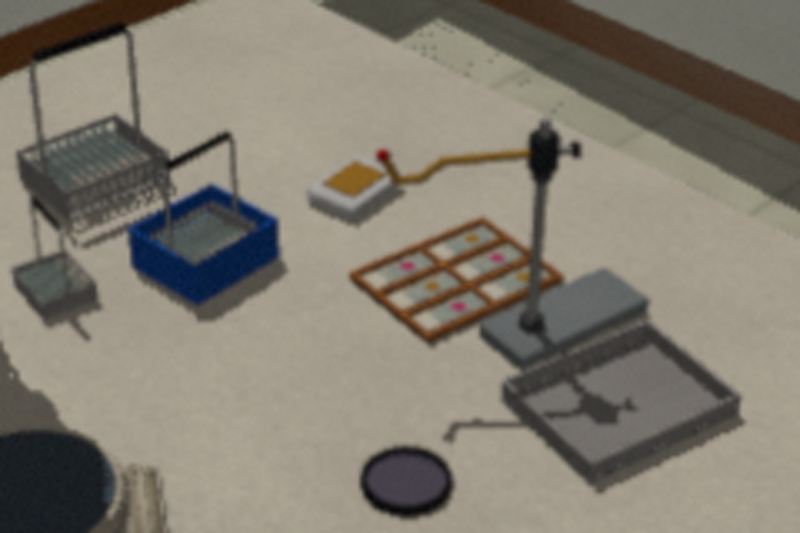

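```bash
python3 - <<'E'
from h import *
S=load('scene0');D=load('side0')
a=lambda p:(S,210+p[0]/3.6364,140+p[1]/3.6364)
b=lambda p:(D,140+p[0]/3.3333,140+p[1]/3.3333)
for n,p,q in [('tip232',(293,175),(384,156)),('post255',(283,298),(545,125)),('foot18',(279,458),(532,322)),('bar1 139',(477,104),(170,165)),('bar2',(530,155),(230,135)),
 ('dTop50',(498,137),(131,233)),('dLeft',(413,180),(198,280)),('dBot',(489,256),(277,225)),('dRight',(570,208),(211,188)),
 ('tL25',(38,443),(600,472)),('tT',(186,407),(503,385)),('tR',(243,577),(648,327)),('tB',(741,400),(741,400)),('ring9',(95,310),(407,480))]:
    r=tri(a(p),b(q)) if n!='tB' else atz(*b(q),25)
    z={'d':50,'t':25}.get(n[0],None)
    print(n,r.round(1), atz(*a(p),float(n[-3:]) if n[-3:].isdigit() else (50 if n[0]=='d' else 25 if n[0]=='t' else 139)).round(1),atz(*b(q),(232 if 'tip' in n else 255 if 'post' in n else 18 if 'foot' in n else 50 if n[0]=='d' else 25 if n[0]=='t' else 9 if 'ring' in n else 139)).round(1))
E
```

```text
tip232 [472.4 122.8 230.6] [472.8 123.  232. ] [470.4 119.9 232. ]
post255 [595.9  39.4 249.6] [598.3  39.1 255. ] [588.  31. 255.]
foot18 [599.1  40.2  19.6] [6.635e+02 5.000e-01 1.390e+02] [600.5  39.9  18. ]
bar1 139 [410.4 366.2 137.1] [411.5 365.5 139. ] [408.6 363.1 139. ]
bar2 [490.7 370.2 138.5] [489.7 372.  139. ] [489.4 366.6 139. ]
dTop50 [388.9 417.2  40.8] [393.9 413.8  50. ] [380.8 402.7  50. ]
dLeft [392.5 312.7  34.6] [400.5 308.5  50. ] [378.9 289.9  50. ]
dBot [510.8 323.8  39.2] [516.5 319.5  50. ] [500.1 309.2  50. ]
dRight [502.4 423.7  43.3] [505.1 421.9  50. ] [495.5 412.2  50. ]
tL25 [ 480.  -143.1   17.6] [ 482.3 -139.8   25. ] [ 473.  -153.3   25. ]
tT [508.2  -4.4  16.7] [512.9  -6.4  25. ] [500.4 -11.8  25. ]
tR [683.3 -43.2  13.1] [689.2 -46.9  25. ] [670.3 -51.6  25. ]
tB [ 644.8 -183.3   25. ] [752.1 438.1  25. ] [ 644.8 -183.3   25. ]
ring9 [359.8 -23.7   3.8] [454.3 -62.4 139. ] [355.7 -29.2   9. ]
```

```bash
cat >> h.py <<'E'
def go(*targets):
    """targets (x,y,z,yaw of tool y axis): print tool shift (m) & turn about tool z from current/previous pose"""
    s=bot.state();p=np.array(s['tcp_pos']);R=np.array(s['orientation'])
    print('t',round(s['time'],2),'p',p.round(1),'yaw',np.degrees(np.arctan2(R[1,1],R[0,1])).round(2),'tilt',R[:2,2].round(4),'w',round(s['gripper_width'],1),'F',np.round(s['wrist_force'],1))
    for t in targets:
        q=np.array(t[:3],float);sh=R.T@(q-p)/1000
        y=np.degrees(np.arctan2(R[1,1],R[0,1]));dy=(t[3]-y+180)%360-180
        z=np.array([0,0,-1.]);yy=np.array([np.cos(np.radians(t[3])),np.sin(np.radians(t[3])),0]);Rn=np.c_[np.cross(yy,z),yy,z]
        rv=cv2.Rodrigues(R.T@Rn)[0].ravel()*180/np.pi
        print(np.round(q,0),'shift',sh.round(4),'turn',rv.round(2),'rows',max(np.linalg.norm(sh)/.05,np.linalg.norm(rv)/8.59).round(2))
        p,R=q,Rn
E
python3 - <<'E'
from h import *
S=load('scene0');D=load('side0')
a=lambda p:(S,210+p[0]/3.6364,140+p[1]/3.6364)
b=lambda p:(D,140+p[0]/3.3333,140+p[1]/3.3333)
for p,q in [((670,0),(35,55)),((733,65),(130,30)),((440,45),(33,200)),((495,35),(60,225))]: print(tri(a(p),b(q)).round(0))
go((224,502,300,94.5),(560,107,300,94.5),(560,107,202,94.5))
E
```

```text
[409. 591. 172.]
[518. 575. 176.]
[291. 415. 111.]
[314. 450.  84.]
t 0.15 p [224.  502.1 230.8] yaw 65.95 tilt [-0.0006 -0.0008] w 85.5 F [ 0.5 -0.1  0.1]
[224. 502. 300.] shift [ 0.     -0.0002 -0.0692] turn [-5.000e-02 -2.000e-02 -2.855e+01] rows 3.32
[560. 107. 300.] shift [-0.304  -0.4201  0.    ] turn [0. 0. 0.] rows 10.37
[560. 107. 202.] shift [0.    0.    0.098] turn [0. 0. 0.] rows 1.96
```

Emit:
send_rows(
  commands=[
    [0,0,-0.018,0,0,-7.2,255],
    [0,0,-0.018,0,0,-7.2,255],
    [0,0,-0.018,0,0,-7.2,255],
    [0,0,-0.018,0,0,-7.2,255],
    [0,0,0,0,0,0,255],
  ],
)

```text
time: 0.65
tcp_pos: [223.6, 501.4, 303.1]
orientation: [[-0.995, -0.101, -0.003], [-0.101, 0.995, -0.005], [0.004, -0.005, -1.0]]
wrist_force: [0.7, 0.2, -0.3]
gripper_width: 12.4
```

Emit:
send_rows(
  commands=[
    [-0.028,-0.038,0,0,0,0,255],
    [-0.028,-0.038,0,0,0,0,255],
    [-0.028,-0.038,0,0,0,0,255],
    [-0.028,-0.038,0,0,0,0,255],
    [-0.028,-0.038,0,0,0,0,255],
  ],
)

```text
time: 1.15
tcp_pos: [381.5, 323.9, 297.5]
orientation: [[-0.996, -0.092, -0.007], [-0.092, 0.996, -0.007], [0.008, -0.007, -1.0]]
wrist_force: [0.6, 1.5, -0.5]
gripper_width: 0.2
```

```bash
python3 - <<'E'
from h import *
go((560,107,300,94.5),(560,107,202,94.5))
E
```

```text
t 1.15 p [381.5 323.9 297.5] yaw 95.28 tilt [-0.0075 -0.0073] w 0.2 F [ 0.6  1.5 -0.5]
[560. 107. 300.] shift [-0.1577 -0.2324 -0.0022] turn [-0.38 -0.46  0.77] rows 5.62
[560. 107. 202.] shift [0.    0.    0.098] turn [0. 0. 0.] rows 1.96
```

Emit:
send_rows(
  commands=[
    [-0.03,-0.043,0,0,0,0,255],
    [-0.03,-0.043,0,0,0,0,255],
    [-0.03,-0.043,0,0,0,0,255],
    [-0.03,-0.043,0,0,0,0,255],
    [-0.03,-0.043,0,0,0,0,255],
  ],
)

```text
time: 1.65
tcp_pos: [539.3, 129.6, 292.4]
orientation: [[-0.997, -0.071, -0.012], [-0.071, 0.997, -0.008], [0.013, -0.007, -1.0]]
wrist_force: [0.7, 0.9, 0.4]
gripper_width: -0.2
```

```bash
python3 - <<'E'
from h import *
go((562,107,290,94.5),(562,107,202,94.5))
E
```

```text
t 1.65 p [539.3 129.6 292.4] yaw 94.07 tilt [-0.0125 -0.0081] w -0.2 F [0.7 0.9 0.4]
[562. 107. 290.] shift [-0.0211 -0.0241  0.0023] turn [-0.41 -0.75 -0.43] rows 0.64
[562. 107. 202.] shift [0.    0.    0.088] turn [0. 0. 0.] rows 1.76
```

Emit:
send_rows(
  commands=[
    [-0.021,-0.024,0,-0.4,-0.7,-0.4,255],
    [0,0,0,0,0,0,255],
    [0,0,0.044,0,0,0,255],
    [0,0,0.044,0,0,0,255],
    [0,0,0,0,0,0,255],
  ],
)

```text
time: 2.15
tcp_pos: [564.1, 100.3, 195.3]
orientation: [[-0.999, -0.051, -0.006], [-0.051, 0.999, -0.001], [0.006, -0.001, -1.0]]
wrist_force: [-0.8, -0.5, -0.4]
gripper_width: 0.0
```

```bash
python3 - <<'E'
from h import *
import math
P=[(598.5+75*math.cos(math.radians(f)),40+75*math.sin(math.radians(f)),202,94.5) for f in range(119,256,12)]
go(*P)
a=cv2.resize(snap('scene','s1')['image'][140:320,210:430],(560,458),interpolation=cv2.INTER_CUBIC)
b=cv2.resize(snap('side','d1')['image'][140:300,180:380],(560,448),interpolation=cv2.INTER_CUBIC)
cv2.imwrite('pics/v5.png',np.hstack([a[:448,100:480],b[:,80:500]]))
E
```

```text
t 2.15 p [564.1 100.3 195.3] yaw 92.92 tilt [-0.0064 -0.0009] w 0.0 F [-0.8 -0.5 -0.4]
[562. 106. 202.] shift [ 0.0017  0.0054 -0.0067] turn [-0.03 -0.37 -1.58] rows 0.19
[549.  97. 202.] shift [ 0.0135 -0.008   0.    ] turn [0. 0. 0.] rows 0.31
[539.  85. 202.] shift [ 0.0116 -0.0106  0.    ] turn [0. 0. 0.] rows 0.31
[531.  72. 202.] shift [ 0.0091 -0.0128  0.    ] turn [0. 0. 0.] rows 0.31
[525.  57. 202.] shift [ 0.0063 -0.0144  0.    ] turn [0. 0. 0.] rows 0.31
[524.  41. 202.] shift [ 0.0031 -0.0154  0.    ] turn [0. 0. 0.] rows 0.31
[525.  26. 202.] shift [-0.0001 -0.0157  0.    ] turn [0. 0. 0.] rows 0.31
[529.  11. 202.] shift [-0.0034 -0.0153  0.    ] turn [0. 0. 0.] rows 0.31
[537.  -3. 202.] shift [-0.0065 -0.0143  0.    ] turn [0. 0. 0.] rows 0.31
[547. -15. 202.] shift [-0.0093 -0.0126  0.    ] turn [0. 0. 0.] rows 0.31
[560. -24. 202.] shift [-0.0117 -0.0104  0.    ] turn [0. 0. 0.] rows 0.31
[574. -31. 202.] shift [-0.0136 -0.0077  0.    ] turn [0. 0. 0.] rows 0.31
```

View pics/v5.png

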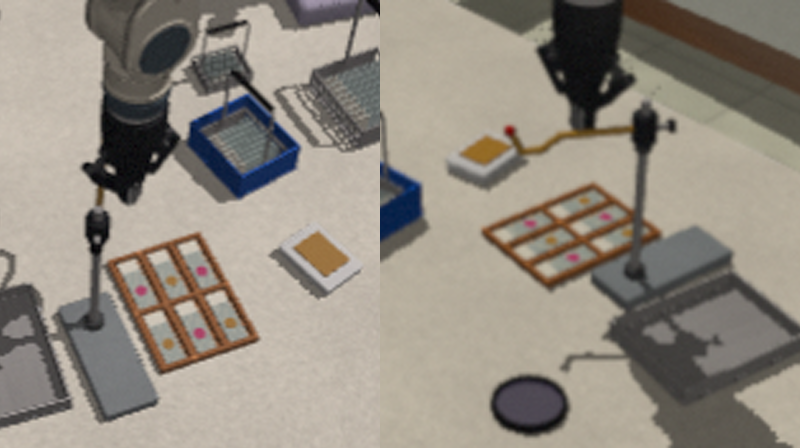

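Emit:
send_rows(
  commands=[
    [0.0125,-0.006,-0.003,0,0,0,255],
    [0.0116,-0.0106,0,0,0,0,255],
    [0.0091,-0.0128,0,0,0,0,255],
    [0.0063,-0.0144,0,0,0,0,255],
    [0.0031,-0.0154,0,0,0,0,255],
  ],
)

```text
time: 2.75
tcp_pos: [526.8, 38.5, 212.2]
orientation: [[-0.998, -0.055, 0.016], [-0.055, 0.998, 0.002], [-0.016, 0.001, -1.0]]
wrist_force: [1.2, 4.4, 0.4]
gripper_width: -0.4
```

```bash
cat > arc.py <<'E'
from h import *
import math
s=bot.state()['tcp_pos'];f=math.degrees(math.atan2(s[1]-40,s[0]-598.5))%360;print('phi',f,'R',math.hypot(s[1]-40,s[0]-598.5))
go(*[(598.5+75*math.cos(math.radians(g)),40+75*math.sin(math.radians(g)),200,94.5) for g in np.arange(f+10,min(f+62,256),10)])
E
python3 arc.py
```

```text
phi 181.21262546644368 R 71.67597953017653
t 2.75 p [526.8  38.5 212.2] yaw 93.18 tilt [0.0155 0.0021] w -0.4 F [1.2 4.4 0.4]
[525.  25. 200.] shift [ 0.0028 -0.013   0.0121] turn [ 0.06  0.9  -1.32] rows 0.36
[529.  13. 200.] shift [-0.0027 -0.0128  0.    ] turn [0. 0. 0.] rows 0.26
[534.   1. 200.] shift [-0.0048 -0.0121  0.    ] turn [0. 0. 0.] rows 0.26
[542.  -9. 200.] shift [-0.0069 -0.0111  0.    ] turn [0. 0. 0.] rows 0.26
[552. -18. 200.] shift [-0.0087 -0.0098  0.    ] turn [0. 0. 0.] rows 0.26
[562. -26. 200.] shift [-0.0103 -0.0081  0.    ] turn [0. 0. 0.] rows 0.26
```

Emit:
send_rows(
  commands=[
    [0.0028,-0.013,0.009,0,0.9,-1,255],
    [-0.0027,-0.0128,0.005,0,0,0,255],
    [-0.0048,-0.0121,0.002,0,0,0,255],
    [-0.0069,-0.0111,0.001,0,0,0,255],
  ],
)

```text
time: 3.15
tcp_pos: [540.5, -15.0, 198.5]
orientation: [[-0.998, -0.07, 0.005], [-0.07, 0.998, 0.002], [-0.005, 0.001, -1.0]]
wrist_force: [0.0, 3.0, -0.1]
gripper_width: 0.3
```

```bash
python3 arc.py; python3 - <<'E'
from h import *
a=cv2.resize(snap('scene','s2')['image'][160:320,200:350],(450,480),interpolation=cv2.INTER_CUBIC)
b=cv2.resize(snap('side','d2')['image'][140:300,230:370],(350,400),interpolation=cv2.INTER_CUBIC)
cv2.imwrite('pics/v6.png',np.hstack([a,np.vstack([b,np.zeros((80,350,3),np.uint8)])]))
E
```

```text
phi 223.45599311766665 R 79.92256896850247
t 3.15 p [540.5 -15.  198.5] yaw 94.02 tilt [0.0047 0.0016] w 0.3 F [ 0.   3.  -0.1]
[554. -20. 200.] shift [-0.013  -0.0062 -0.0015] turn [ 0.07  0.28 -0.48] rows 0.29
[565. -27. 200.] shift [-0.0106 -0.0077  0.    ] turn [0. 0. 0.] rows 0.26
[577. -32. 200.] shift [-0.0117 -0.0057  0.    ] turn [0. 0. 0.] rows 0.26
```

View pics/v6.png

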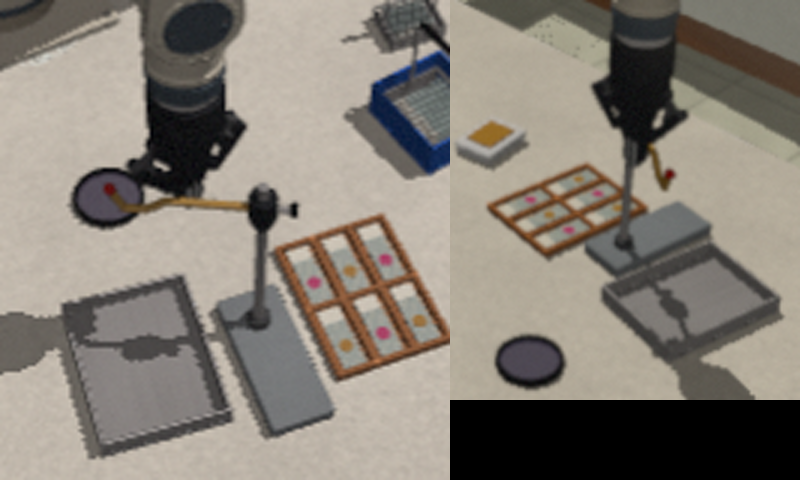

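```bash
cat > hk.py <<'E'
from h import *
import sys
def hook(p,pc=(598.5,40)):
    d=np.array(p[:2])-pc; print('tip',p.round(1),'ang',np.degrees(np.arctan2(d[1],d[0]))%360,'r',np.linalg.norm(d))
E
python3 - <<'E'
from hk import *
S=load('s2');D=load('d2')
hook(atz(S,200+110/3,160+188/3,232)); hook(tri((S,200+110/3,160+188/3),(D,230+(669-450)/2.5,140+175/2.5)))
c=[atz(S,200+x/3,160+y/3,25) for x,y in [(63,303),(183,278),(230,410),(95,445)]]
print(np.round(c,1),np.mean(c,0).round(1),[np.linalg.norm(c[i]-c[i-1]).round(0) for i in range(4)])
c=[atz(D,230+(x-450)/2.5,140+y/2.5,25) for x,y in [(673,353),(603,297),(708,247),(778,300)]]
print(np.round(c,1),np.mean(c,0).round(1),[np.linalg.norm(c[i]-c[i-1]).round(0) for i in range(4)])
E
```

```text
tip [512.1 -84.3 232. ] ang 235.2012337267087 r 151.37049301683447
tip [513.1 -86.7 231.2] ang 236.01400235140306 r 152.78139774588445
[[ 480.3 -136.9   25. ]
 [ 515.3   -8.2   25. ]
 [ 682.9  -43.9   25. ]
 [ 650.6 -182.6   25. ]] [582.3 -92.9  25. ] [np.float64(176.0), np.float64(133.0), np.float64(171.0), np.float64(142.0)]
[[ 472.7 -150.5   25. ]
 [ 489.2  -23.3   25. ]
 [ 664.4  -51.2   25. ]
 [ 642.3 -180.9   25. ]] [ 567.1 -101.5   25. ] [np.float64(172.0), np.float64(128.0), np.float64(177.0), np.float64(132.0)]
```

Emit:
send_rows(
  commands=[
    [-0.01,-0.006,-0.001,0,0,0,255],
    [-0.009,-0.006,0,0,0,0,255],
    [-0.006,-0.004,0,0,0,0,255],
    [-0.004,-0.003,0,0,0,0,255],
  ],
)

```text
time: 3.65
tcp_pos: [573.3, -33.2, 198.3]
orientation: [[-0.998, -0.069, 0.001], [-0.069, 0.998, 0.001], [-0.001, 0.001, -1.0]]
wrist_force: [-1.1, 1.7, -0.1]
gripper_width: -0.0
```

```bash
python3 - <<'E'
from hk import *
go((572,-34,200,94.5))
S=snap('scene','s3');D=snap('side','d3')
def red(c,near):
    i=c['image'].astype(int);m=((i[...,2]>110)&(i[...,1]<60)&(i[...,0]<70)).astype(np.uint8)
    n,l,st,ce=cv2.connectedComponentsWithStats(m);return [(ce[k].round(1).tolist(),int(st[k,4])) for k in range(1,n)]
print(red(S,0),red(D,0),proj(S,(578,-110,232)),proj(D,(578,-110,232)))
E
```

```text
t 3.65 p [573.3 -33.2 198.3] yaw 93.98 tilt [0.0013 0.001 ] w -0.0 F [-1.1  1.7 -0.1]
[572. -34. 200.] shift [ 0.0014 -0.0007 -0.0017] turn [ 0.05  0.08 -0.52] rows 0.06
[] [] (np.float64(239.0160406063469), np.float64(242.12558552292433)) (np.float64(337.46623301758177), np.float64(203.74321164901747))
```

Emit:
send_rows(
  commands=[
    [0.02,0,0,0,0,0,255],
    [0.04,0,0,0,0,0,255],
    [0.04,0.01,-0.02,0,0,0,200],
    [0.03,0.03,-0.03,0,0,0,100],
    [0.01,0.04,-0.02,0,0,0,0],
  ],
)

```text
time: 4.25
tcp_pos: [426.2, 33.7, 265.3]
orientation: [[-0.998, -0.064, -0.001], [-0.064, 0.998, -0.002], [0.001, -0.002, -1.0]]
wrist_force: [2.2, 0.4, 0.5]
gripper_width: 43.4
```

```bash
python3 - <<'E'
from hk import *
go((424,366,230,94.5))
S=snap('scene','s4');D=snap('side','d4')
a=cv2.resize(S['image'][200:320,200:310],(440,480),interpolation=cv2.INTER_CUBIC)
b=cv2.resize(D['image'][160:280,280:370],(360,480),interpolation=cv2.INTER_CUBIC)
cv2.imwrite('pics/v7.png',np.hstack([a,b]))
E
```

```text
t 4.25 p [426.2  33.7 265.3] yaw 93.67 tilt [-0.0008 -0.002 ] w 43.4 F [2.2 0.4 0.5]
[424. 366. 230.] shift [-0.0191  0.3319  0.0347] turn [-0.11 -0.06 -0.83] rows 6.68
```

View pics/v7.png

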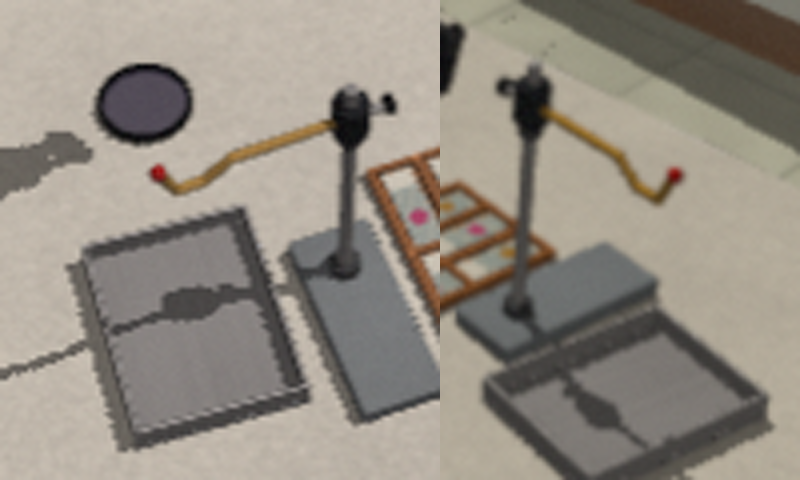

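```bash
python3 - <<'E'
from hk import *
S=load('s4');D=load('d4')
s=(S,200+158/4,200+173/4);d=(D,280+235/4,160+175/4)
t=tri(s,d);hook(t);hook(atz(*s,232))
print('post',tri((S,200+350/4,200+90/4),(D,280+93/4,160+67/4)),'foot',tri((S,200+345/4,200+262/4),(D,280+77/4,160+305/4)))
a=[(82,248),(243,208),(308,390),(133,432)]; b=[(145,475),(45,380),(220,312),(328,400)]
A=[atz(S,200+x/4,200+y/4,25) for x,y in a];B=[tri((S,200+x/4,200+y/4),(D,280+u/4,160+v/4)) for (x,y),(u,v) in zip(a,b)]
print(np.round(A,0),np.mean(A,0),np.round(B,0),np.mean(B,0))
E
```

```text
tip [ 582.  -111.   231.1] ang 263.75599948573216 r 151.9149311075232
tip [ 582.2 -110.6  232. ] ang 263.8123795788522 r 151.45622632316648
post [596.64830545  39.14072151 250.59053114] foot [597.52828123  39.80405303  21.5576618 ]
[[ 483. -140.   25.]
 [ 513.   -8.   25.]
 [ 686.  -44.   25.]
 [ 652. -178.   25.]] [583.34715635 -92.49617767  25.        ] [[ 479. -137.   20.]
 [ 509.   -6.   19.]
 [ 682.  -44.   16.]
 [ 650. -178.   20.]] [579.96401107 -91.12486629  18.67381935]
```

Emit:
send_rows(
  commands=[
    [-0.002,0.045,0,0,0,0,0],
    [-0.002,0.045,0,0,0,0,0],
    [-0.002,0.045,0,0,0,0,0],
    [-0.002,0.045,0,0,0,0,0],
    [-0.002,0.045,0,0,0,0,0],
  ],
)

```text
time: 4.85
tcp_pos: [424.8, 264.0, 268.2]
orientation: [[-0.998, -0.06, 0.014], [-0.06, 0.998, -0.004], [-0.014, -0.005, -1.0]]
wrist_force: [1.8, 0.1, 0.4]
gripper_width: 85.4
```

Emit:
send_rows(
  commands=[
    [-0.002,0.04,0.02,0,0,0,0],
    [-0.004,0.04,0.02,0,0,0,0],
    [-0.001,0.018,0.025,0,-0.5,-0.5,0],
    [0,0,0,0,0,0,0],
  ],
)

```text
time: 5.25
tcp_pos: [427.9, 371.3, 199.9]
orientation: [[-0.997, -0.075, 0.028], [-0.075, 0.997, -0.002], [-0.028, -0.004, -1.0]]
wrist_force: [-0.1, -0.4, 0.6]
gripper_width: 85.4
```

```bash
python3 - <<'E'
from hk import *
go((424,366,200,94.5))
snap('wrist','w1');snap('scene','s5');snap('side','d5')
cv2.imwrite('pics/v8.png',np.hstack([load('w1')['image'][:, 80:480]]+[np.vstack([cv2.resize(load('s5')['image'][160:230,310:380],(400,400))[:210],cv2.resize(load('d5')['image'][170:240,160:230],(400,400))[:210]])]))
E
```

```text
t 5.25 p [427.9 371.3 199.9] yaw 94.3 tilt [ 0.0279 -0.0023] w 85.4 F [-0.1 -0.4  0.6]
[424. 366. 200.] shift [ 0.0042 -0.005  -0.0002] turn [-0.26  1.58 -0.19] rows 0.19
```

View pics/v8.png

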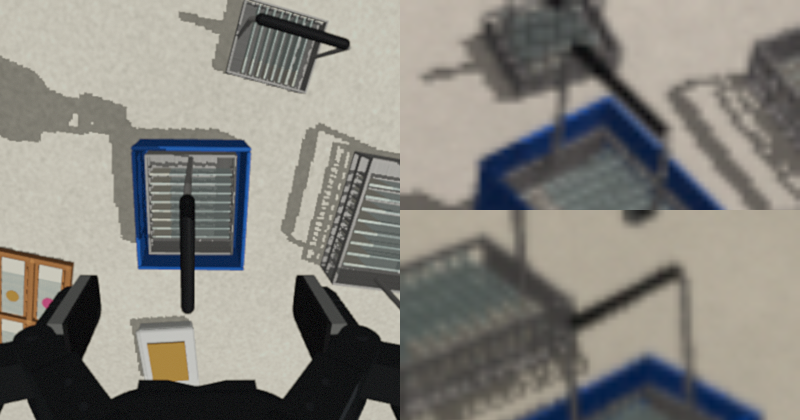

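```bash
python3 - <<'E'
from hk import *
W=load('w1');S=load('s5');D=load('d5')
A=atz(W,267.5,196,139);B=atz(W,268,312,139);print(W['eye'],A,B,(A+B)/2,np.linalg.norm(A-B))
k=70/400
P=tri((S,310+175*k,160+48*k),(D,160+172*k,170+110*k),(W,267.5,196));Q=tri((S,310+262*k,160+130*k),(D,160+278*k,170+60*k),(W,268,312))
P2=tri((S,310+175*k,160+48*k),(D,160+172*k,170+110*k));Q2=tri((S,310+262*k,160+130*k),(D,160+278*k,170+60*k))
print(P,Q,(P+Q)/2,'|',P2,Q2,(P2+Q2)/2)
E
```

```text
[344.5266116  363.71993603 340.39129247] [406.23844741 362.05481361 139.        ] [492.14190165 368.08268028 139.        ] [449.19017453 365.06874694 139.        ] 86.11468299791285
[407.36695451 364.15595601 138.74561586] [490.89227663 369.47734319 139.16594807] [449.12961557 366.8166496  138.95578196] | [408.09799372 366.27494674 137.84563225] [490.44452143 371.25852037 137.67894466] [449.27125758 368.76673355 137.76228845]
```

```bash
python3 - <<'E'
from hk import *
go((423,365.5,160,93.8),(423,365.5,120.5,93.8))
E
```

```text
t 5.4 p [429.4 369.6 204.1] yaw 94.13 tilt [0.0321 0.0002] w 85.5 F [-0.3 -0.7 -0.1]
[423. 366. 160.] shift [ 0.0081 -0.0035  0.0439] turn [-0.12  1.84  0.33] rows 0.9
[423. 366. 120.] shift [0.     0.     0.0395] turn [0. 0. 0.] rows 0.79
```

Emit:
send_rows(
  commands=[
    [0.008,-0.0035,0.01,0,1.8,0.3,0],
    [0,0,0.02,0,0,0,0],
    [0,0,0.014,0,0,0,0],
    [0,0,0,0,0,0,0],
  ],
)

```text
time: 5.8
tcp_pos: [423.3, 361.4, 162.2]
orientation: [[-0.998, -0.06, 0.001], [-0.06, 0.998, 0.001], [-0.001, 0.001, -1.0]]
wrist_force: [-0.3, -0.3, 0.2]
gripper_width: 85.0
```

```bash
python3 - <<'E'
from hk import *
go((423,365.5,120.5,93.8))
E
```

```text
t 5.8 p [423.3 361.4 162.2] yaw 93.44 tilt [0.0013 0.001 ] w 85.0 F [-0.3 -0.3  0.2]
[423. 366. 120.] shift [0.0001 0.0041 0.0417] turn [ 0.05  0.08 -0.36] rows 0.84
```

Emit:
send_rows(
  commands=[
    [0,0.003,0.015,0,0,-0.3,0],
    [0,0.001,0.015,0,0,0,0],
    [0,0,0.008,0,0,0,0],
    [0,0,0,0,0,0,0],
  ],
)

```text
time: 6.2
tcp_pos: [425.0, 362.8, 127.2]
orientation: [[-0.998, -0.06, 0.003], [-0.06, 0.998, 0.004], [-0.003, 0.003, -1.0]]
wrist_force: [-1.0, -1.0, -0.7]
gripper_width: 85.3
```

```bash
python3 - <<'E'
from hk import *
go((423,365.5,120.5,93.8))
E
```

```text
t 6.2 p [425.  362.8 127.2] yaw 93.43 tilt [0.0033 0.0036] w 85.3 F [-1.  -1.  -0.7]
[423. 366. 120.] shift [0.0019 0.0028 0.0067] turn [ 0.2   0.2  -0.37] rows 0.15
```

Emit:
send_rows(
  commands=[
    [0.0019,0.0035,0.0065,0.2,0.2,-0.4,0],
    [0,0,0,0,0,0,100],
    [0,0,0,0,0,0,170],
    [0,0,0,0,0,0,200],
  ],
)

```text
time: 6.6
tcp_pos: [423.7, 366.4, 122.7]
orientation: [[-0.998, -0.067, 0.002], [-0.067, 0.998, 0.001], [-0.002, 0.001, -1.0]]
wrist_force: [-0.2, 0.4, 0.7]
gripper_width: 43.8
```

Emit:
send_rows(
  commands=[
    [0,0,0,0,0,0,225],
    [0,0,0,0,0,0,255],
    [0,0,0,0,0,0,255],
    [0,0,0,0,0,0,255],
  ],
)

```text
time: 7.0
tcp_pos: [423.8, 366.6, 123.4]
orientation: [[-0.998, -0.067, 0.003], [-0.067, 0.998, 0.001], [-0.003, 0.001, -1.0]]
wrist_force: [1.0, -0.7, -1.9]
gripper_width: 8.1
```

```bash
python3 - <<'E'
from hk import *
go((423,365.5,120.5,93.8))
E
```

```text
t 7.0 p [423.8 366.6 123.4] yaw 93.83 tilt [0.0027 0.0015] w 8.1 F [ 1.  -0.7 -1.9]
[423. 366. 120.] shift [ 0.0009 -0.001   0.0029] turn [0.07 0.16 0.03] rows 0.06
```

Emit:
send_rows(
  commands=[
    [0,0,-0.01,0,0,0,255],
    [0,0,-0.012,0,0,0,255],
    [0,0,-0.012,0,0,0,255],
  ],
)

```text
time: 7.3
tcp_pos: [422.6, 365.8, 157.7]
orientation: [[-0.998, -0.067, -0.001], [-0.067, 0.998, -0.001], [0.001, -0.001, -1.0]]
wrist_force: [-0.5, 0.3, -2.2]
gripper_width: 7.8
```

```bash
python3 - <<'E'
from hk import *
go((423.8,366.6,190,93.8))
E
```

```text
t 7.3 p [422.6 365.8 157.7] yaw 93.83 tilt [-0.0014 -0.0007] w 7.8 F [-0.5  0.3 -2.2]
[424. 367. 190.] shift [-0.0012  0.0007 -0.0323] turn [-0.04 -0.08  0.03] rows 0.65
```

Emit:
send_rows(
  commands=[
    [-0.001,0.0005,-0.02,0,0,0,255],
    [0,0,-0.02,0,0,0,255],
    [0,0,-0.02,0,0,0,255],
    [0,0,-0.015,0,0,0,255],
    [0,0,-0.005,0,0,0,255],
  ],
)

```text
time: 7.8
tcp_pos: [423.4, 366.5, 246.1]
orientation: [[-0.998, -0.067, 0.001], [-0.067, 0.998, 0.001], [-0.001, 0.001, -1.0]]
wrist_force: [0.4, 0.2, -2.5]
gripper_width: 7.7
```

```bash
python3 - <<'E'
from hk import *
# hook dir 263.8 -> rack yaw 263.8-270=-6.2 ; tool yaw 83.8
go((415,150,245,84),(415,-60,245,84),(480,-170,245,84),(558,-170,245,84))
for n in['scene','side']: snap(n,n[0]+'6')
a=cv2.resize(load('s6')['image'][90:230,290:430],(400,400));b=cv2.resize(load('d6')['image'][110:250,120:260],(400,400));cv2.imwrite('pics/v9.png',np.hstack([a,b]))
E
```

```text
t 7.8 p [423.4 366.5 246.1] yaw 93.84 tilt [0.0008 0.0012] w 7.7 F [ 0.4  0.2 -2.5]
[415. 150. 245.] shift [ 0.0229 -0.2155  0.0009] turn [0.07 0.05 9.84] rows 4.33
[415. -60. 245.] shift [-0.022  -0.2088  0.    ] turn [0. 0. 0.] rows 4.2
[ 480. -170.  245.] shift [-0.0761 -0.1026  0.    ] turn [0. 0. 0.] rows 2.56
[ 558. -170.  245.] shift [-0.0776  0.0082  0.    ] turn [0. 0. 0.] rows 1.56Traceback (most recent call last):
  File "<stdin>", line 5, in <module>
  File "h.py", line 7, in load
    def load(tag): return pickle.load(open(f'pics/{tag}.pkl','rb'))
                                      ~~~~^^^^^^^^^^^^^^^^^^^^^^^^
FileNotFoundError: [Errno 2] No such file or directory: 'pics/d6.pkl'
```

Emit:
send_rows(
  commands=[
    [0.001,-0.015,0,0,0,1,255],
    [0.002,-0.028,0,0,0,1.5,255],
    [0.003,-0.035,0,0,0,1.5,255],
    [0.003,-0.035,0,0,0,1.5,255],
    [0.003,-0.035,0,0,0,1.5,255],
  ],
)

```text
time: 8.4
tcp_pos: [410.6, 213.9, 239.6]
orientation: [[-0.998, 0.057, -0.007], [0.057, 0.998, -0.003], [0.007, -0.003, -1.0]]
wrist_force: [1.2, -0.6, -1.9]
gripper_width: 8.0
```

Emit:
send_rows(
  commands=[
    [0.002,-0.035,0,0,0,1,255],
    [0,-0.035,0,0,0,0.5,255],
    [-0.002,-0.035,0,0,0,0,255],
    [-0.003,-0.035,0,0,0,0,255],
    [-0.004,-0.035,0,0,0,0,255],
  ],
)

```text
time: 8.9
tcp_pos: [397.0, 29.5, 236.2]
orientation: [[-0.996, 0.088, -0.014], [0.088, 0.996, -0.004], [0.013, -0.005, -1.0]]
wrist_force: [0.4, -0.6, -2.7]
gripper_width: 7.9
```

```bash
python3 - <<'E'
from hk import *
go((420,-60,245,84),(480,-170,245,84),(558,-170,245,84))
E
```

```text
t 8.9 p [397.   29.5 236.2] yaw 84.96 tilt [-0.0139 -0.0043] w 7.9 F [ 0.4 -0.6 -2.7]
[420. -60. 245.] shift [-0.0307 -0.0871 -0.0087] turn [-0.32 -0.77  0.96] rows 1.86
[ 480. -170.  245.] shift [-0.0712 -0.1031  0.    ] turn [0. 0. 0.] rows 2.51
[ 558. -170.  245.] shift [-0.0776  0.0082  0.    ] turn [0. 0. 0.] rows 1.56
```

Emit:
send_rows(
  commands=[
    [-0.012,-0.03,-0.006,-0.3,-0.7,0.9,255],
    [-0.012,-0.03,-0.004,0,0,0,255],
    [-0.015,-0.032,-0.002,0,0,0,255],
    [-0.018,-0.032,-0.001,0,0,0,255],
    [-0.018,-0.03,0,0,0,0,255],
  ],
)

```text
time: 9.4
tcp_pos: [449.5, -140.1, 246.2]
orientation: [[-0.994, 0.11, -0.007], [0.11, 0.994, 0.001], [0.007, -0.0, -1.0]]
wrist_force: [0.2, 0.6, -2.6]
gripper_width: 7.9
```

```bash
python3 - <<'E'
from hk import *
go((480,-170,247,84),(558,-170,247,84))
E
```

```text
t 9.4 p [ 449.5 -140.1  246.2] yaw 83.66 tilt [-0.0066  0.0006] w 7.9 F [ 0.2  0.6 -2.6]
[ 480. -170.  247.] shift [-0.0337 -0.0264 -0.001 ] turn [-0.   -0.38 -0.34] rows 0.86
[ 558. -170.  247.] shift [-0.0776  0.0082  0.    ] turn [0. 0. 0.] rows 1.56
```

Emit:
send_rows(
  commands=[
    [-0.018,-0.01,0,0,-0.3,-0.3,255],
    [-0.028,-0.008,0,0,0,0,255],
    [-0.028,-0.002,0,0,0,0,255],
    [-0.018,0,0,0,0,0,255],
    [0,0,0,0,0,0,255],
  ],
)

```text
time: 9.9
tcp_pos: [537.3, -178.5, 240.0]
orientation: [[-0.993, 0.117, -0.01], [0.117, 0.993, 0.002], [0.01, 0.001, -1.0]]
wrist_force: [-0.4, 0.5, -3.5]
gripper_width: 8.1
```

```bash
python3 - <<'E'
from hk import *
go((552,-157,247,84))
S=snap('scene','s7');D=snap('side','d7')
W=snap('wrist','w7')
a=cv2.resize(S['image'][190:290,190:310],(480,400),interpolation=cv2.INTER_CUBIC);b=cv2.resize(D['image'][150:250,290:370],(320,400),interpolation=cv2.INTER_CUBIC);cv2.imwrite('pics/v9.png',np.hstack([a,b]))
E
```

```text
t 9.9 p [ 537.3 -178.5  240. ] yaw 83.28 tilt [-0.01   0.002] w 8.1 F [-0.4  0.5 -3.5]
[ 552. -157.  247.] shift [-0.012   0.0231 -0.0071] turn [ 0.05 -0.58 -0.72] rows 0.54
```

View pics/v9.png

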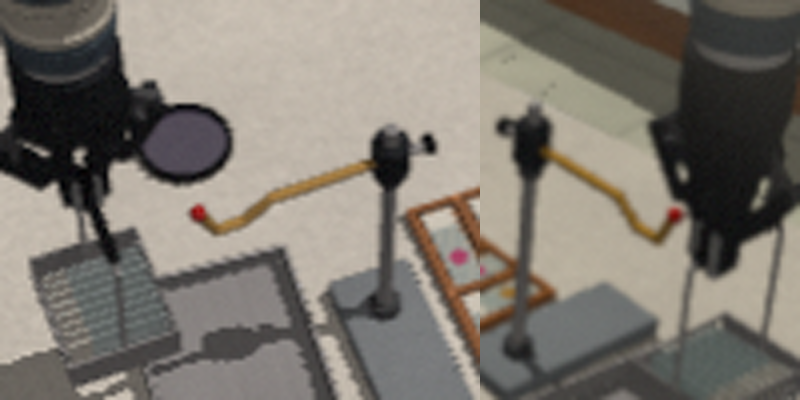

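```bash
python3 - <<'E'
from hk import *
S=load('s7')
for o in (39,43): 
  for z in (250,255.7): print(o,z,proj(S,np.array([537.3,-178.5,z])+(26+o)*np.array([.993,-.117,0])))
print('obs 218.75 254.5 ->',atz(S,218.75,254.5,255.7))
E
```

```text
39 250 (np.float64(217.93493625881223), np.float64(255.55220679841608))
39 255.7 (np.float64(217.7719271862843), np.float64(254.3888598993775))
43 250 (np.float64(218.40310448777225), np.float64(256.67151980607616))
43 255.7 (np.float64(218.24130643067852), np.float64(255.50967408608363))
obs 218.75 254.5 -> [ 603.49019143 -183.927785    255.7       ]
```

Emit:
send_rows(
  commands=[
    [-0.006,0.01,-0.006,0,-0.3,-0.4,255],
    [-0.006,0.01,-0.003,0,-0.3,-0.4,255],
    [0,0.004,0,0,0,0,255],
    [0,0,0,0,0,0,255],
  ],
)

```text
time: 10.45
tcp_pos: [549.4, -152.3, 252.1]
orientation: [[-0.995, 0.102, 0.003], [0.102, 0.995, 0.0], [-0.003, 0.001, -1.0]]
wrist_force: [0.3, 0.3, -2.3]
gripper_width: 7.5
```

```bash
python3 - <<'E'
from hk import *
go((551,-156,244,83.8),(559,-84,244,83.8))
E
```

```text
t 10.45 p [ 549.4 -152.3  252.1] yaw 84.16 tilt [0.0027 0.0003] w 7.5 F [ 0.3  0.3 -2.3]
[ 551. -156.  244.] shift [-0.002  -0.0035  0.0081] turn [0.03 0.15 0.36] rows 0.18
[559. -84. 244.] shift [-0.0002  0.0724  0.    ] turn [0. 0. 0.] rows 1.45
```

Move in at z ≈ 248.

Emit:
send_rows(
  commands=[
    [-0.001,0.012,0.002,0,0.1,0.3,255],
    [-0.001,0.018,0.002,0,0,0,255],
    [0,0.018,0,0,0,0,255],
    [0,0.012,0,0,0,0,255],
    [0,0,0,0,0,0,255],
  ],
)

```text
time: 10.95
tcp_pos: [557.6, -88.1, 247.7]
orientation: [[-0.994, 0.108, 0.0], [0.108, 0.994, 0.001], [-0.0, 0.001, -1.0]]
wrist_force: [-0.3, 0.5, -3.2]
gripper_width: 7.8
```

```bash
python3 - <<'E'
from hk import *
go((559,-84,240,83.8))
S=snap('scene','s8');D=snap('side','d8')
print(proj(S,(584.6,-86.5,213.5)),proj(D,(584.6,-86.5,213.5)))
a=cv2.resize(S['image'][190:290,200:300],(400,400),interpolation=cv2.INTER_CUBIC);b=cv2.resize(D['image'][150:250,290:390],(400,400),interpolation=cv2.INTER_CUBIC);cv2.imwrite('pics/v10.png',np.hstack([a,b]))
E
```

```text
t 10.95 p [557.6 -88.1 247.7] yaw 83.8 tilt [0.0005 0.0007] w 7.8 F [-0.3  0.5 -3.2]
[559. -84. 240.] shift [-0.001   0.0043  0.0077] turn [0.04 0.02 0.  ] rows 0.18
(np.float64(247.61851484696035), np.float64(244.21723913199736)) (np.float64(331.91900013388073), np.float64(204.911806677135))
```

View pics/v10.png

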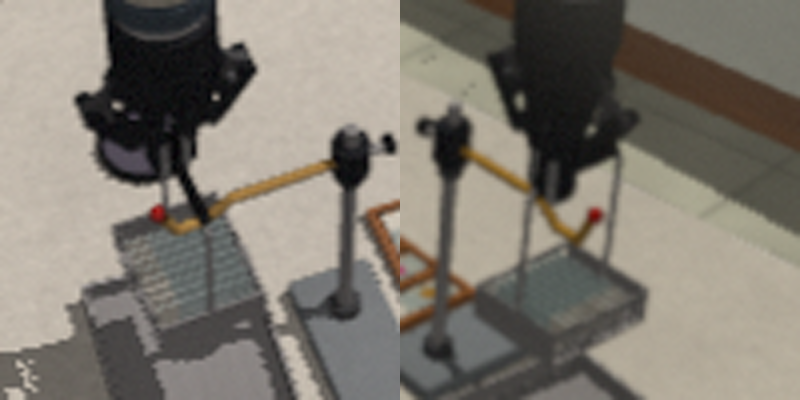

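Emit:
send_rows(
  commands=[
    [-0.001,0.003,0.006,0,0,0,255],
    [0,0,0.01,0,0,0,255],
    [0,0,0.01,0,0,0,255],
    [0,0,0.008,0,0,0,255],
    [0,0,0,0,0,0,255],
  ],
)

```text
time: 11.55
tcp_pos: [558.5, -88.6, 209.6]
orientation: [[-0.994, 0.112, -0.001], [0.112, 0.994, -0.0], [0.001, -0.0, -1.0]]
wrist_force: [-0.1, -0.3, -2.7]
gripper_width: 7.7
```

```bash
python3 - <<'E'
from hk import *
go((558.8,-83.7,198,83.8))
E
```

```text
t 11.55 p [558.5 -88.6 209.6] yaw 83.59 tilt [-0.0011 -0.0001] w 7.7 F [-0.1 -0.3 -2.7]
[559. -84. 198.] shift [0.0002 0.0049 0.0116] turn [-0.01 -0.06 -0.21] rows 0.25
```

Emit:
send_rows(
  commands=[
    [0,0.004,0.002,0,0,-0.2,255],
    [0,0.001,0.002,0,0,0,255],
    [0,0,0.002,0,0,0,255],
    [0,0,0,0,0,0,255],
  ],
)

```text
time: 11.95
tcp_pos: [559.2, -83.4, 203.1]
orientation: [[-0.994, 0.108, -0.001], [0.108, 0.994, -0.0], [0.001, -0.0, -1.0]]
wrist_force: [-0.4, 1.2, -3.0]
gripper_width: 7.6
```

```bash
python3 - <<'E'
from hk import *
go((558.8,-83.7,198,83.8))
E
```

```text
t 11.95 p [559.2 -83.4 203.1] yaw 83.79 tilt [-0.001  -0.0001] w 7.6 F [-0.4  1.2 -3. ]
[559. -84. 198.] shift [ 0.0004 -0.0003  0.0051] turn [-0.01 -0.05 -0.01] rows 0.1
```

Emit:
send_rows(
  commands=[
    [0,0,0.001,0,0,0,255],
    [0,0,0.001,0,0,0,255],
    [0,0,0.001,0,0,0,255],
    [0,0,0,0,0,0,255],
  ],
)

```text
time: 12.35
tcp_pos: [559.5, -83.5, 200.5]
orientation: [[-0.994, 0.108, 0.0], [0.108, 0.994, -0.0], [-0.0, -0.0, -1.0]]
wrist_force: [0.4, -0.1, -2.5]
gripper_width: 7.5
```

Emit:
send_rows(
  commands=[
    [0,0,0.001,0,0,0,255],
    [0,0,0,0,0,0,255],
  ],
)

```text
time: 12.55
tcp_pos: [559.5, -83.6, 199.5]
orientation: [[-0.994, 0.108, 0.0], [0.108, 0.994, -0.001], [-0.0, -0.001, -1.0]]
wrist_force: [-0.1, 0.7, -2.7]
gripper_width: 7.5
```

Emit:
send_rows(
  commands=[
    [0,0,0.001,0,0,0,255],
    [0,0,0,0,0,0,255],
  ],
)

```text
time: 12.75
tcp_pos: [559.5, -83.5, 198.4]
orientation: [[-0.994, 0.108, 0.0], [0.108, 0.994, -0.001], [-0.0, -0.001, -1.0]]
wrist_force: [0.6, 0.3, -3.2]
gripper_width: 7.6
```

Emit:
send_rows(
  commands=[
    [0,0,0.001,0,0,0,255],
    [0,0,0,0,0,0,255],
  ],
)

```text
time: 12.95
tcp_pos: [559.6, -83.6, 197.5]
orientation: [[-0.994, 0.108, 0.001], [0.108, 0.994, -0.001], [-0.001, -0.001, -1.0]]
wrist_force: [-0.0, 0.1, -2.2]
gripper_width: 7.7
```

Emit:
send_rows(
  commands=[
    [0,0,0.001,0,0,0,255],
    [0,0,0,0,0,0,255],
  ],
)

```text
time: 13.15
tcp_pos: [559.7, -83.6, 197.0]
orientation: [[-0.994, 0.108, 0.002], [0.108, 0.994, -0.001], [-0.002, -0.001, -1.0]]
wrist_force: [0.5, -0.1, 0.7]
gripper_width: 7.5
```

Emit:
send_rows(
  commands=[
    [0,0,0,0,0,0,255],
    [0,0,0,0,0,0,255],
  ],
)

```text
time: 13.35
tcp_pos: [559.8, -83.6, 197.2]
orientation: [[-0.994, 0.108, 0.002], [0.108, 0.994, -0.001], [-0.002, -0.001, -1.0]]
wrist_force: [-0.7, 1.0, -0.5]
gripper_width: 7.6
```

Emit:
send_rows(
  commands=[
    [0,0,0,0,0,0,230],
    [0,0,0,0,0,0,215],
    [0,0,0,0,0,0,200],
    [0,0,0,0,0,0,180],
    [0,0,0,0,0,0,160],
  ],
)

```text
time: 13.85
tcp_pos: [560.2, -83.8, 197.5]
orientation: [[-0.994, 0.108, 0.003], [0.108, 0.994, -0.001], [-0.003, -0.001, -1.0]]
wrist_force: [0.5, 0.2, -0.2]
gripper_width: 31.8
```

```bash
python3 - <<'E'
from hk import *
go((559.6,-83.6,260,83.8))
S=snap('scene','s9');D=snap('side','d9')
a=cv2.resize(S['image'][190:290,200:300],(400,400),interpolation=cv2.INTER_CUBIC);b=cv2.resize(D['image'][150:250,290:390],(400,400),interpolation=cv2.INTER_CUBIC);cv2.imwrite('pics/v11.png',np.hstack([a,b]))
E
```

```text
t 13.85 p [560.2 -83.8 197.5] yaw 83.78 tilt [ 0.0029 -0.0013] w 31.8 F [ 0.5  0.2 -0.2]
[560. -84. 260.] shift [ 0.0004  0.     -0.0625] turn [-0.06  0.17 -0.02] rows 1.25
```

View pics/v11.png

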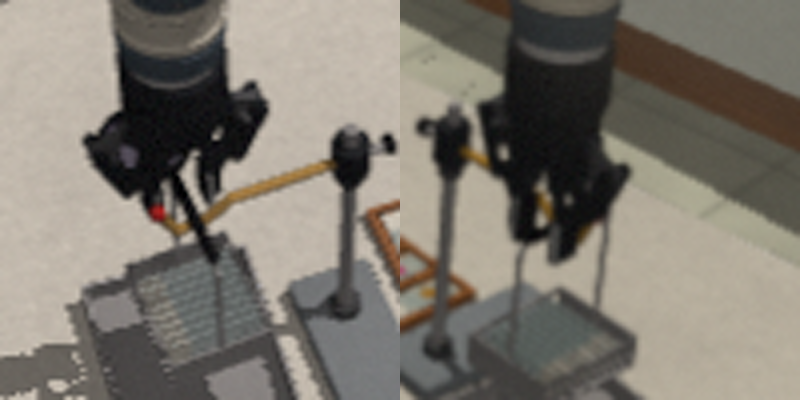

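Emit:
send_rows(
  commands=[
    [0,0,0,0,0,0,130],
    [0,0,-0.008,0,0,0,120],
    [0,0,-0.015,0,0,0,120],
    [0,0,-0.02,0,0,0,120],
    [0,0,-0.02,0,0,0,120],
  ],
)

```text
time: 14.45
tcp_pos: [558.8, -83.3, 261.4]
orientation: [[-0.994, 0.108, -0.002], [0.108, 0.994, 0.0], [0.002, -0.0, -1.0]]
wrist_force: [0.5, -0.2, 0.1]
gripper_width: 45.0
```

Emit:
send_rows(
  commands=[
    [0.005,0,-0.03,0,0,0,120],
    [0.03,0,-0.03,0,0,0,120],
    [0.045,0,-0.01,0,0,0,120],
    [0.045,0,0,0,0,0,120],
    [0.02,0,0,0,0,0,120],
  ],
)

```text
time: 14.95
tcp_pos: [413.0, -67.6, 338.1]
orientation: [[-0.994, 0.108, 0.003], [0.107, 0.994, -0.002], [-0.003, -0.001, -1.0]]
wrist_force: [0.2, -0.4, -0.3]
gripper_width: 45.5
```

Emit:
send_rows(
  commands=[
    [0,0,0,0,0,0,120],
    [0,0,0,0,0,0,120],
    [0,0,0,0,0,0,120],
    [0,0,0,0,0,0,120],
    [0,0,0,0,0,0,120],
  ],
)

```text
time: 15.45
tcp_pos: [413.0, -67.6, 340.5]
orientation: [[-0.994, 0.108, 0.007], [0.108, 0.994, -0.003], [-0.007, -0.002, -1.0]]
wrist_force: [-0.9, -0.0, -0.0]
gripper_width: 45.2
```

```bash
python3 - <<'E'
from hk import *
S=snap('scene','s10');D=snap('side','d10')
a=cv2.resize(S['image'][190:290,200:300],(400,400),interpolation=cv2.INTER_CUBIC);b=cv2.resize(D['image'][150:250,290:390],(400,400),interpolation=cv2.INTER_CUBIC);cv2.imwrite('pics/v12.png',np.hstack([a,b]))
go((425,-65,300,84))
E
```

```text
t 15.55 p [412.9 -67.6 340.4] yaw 83.8 tilt [ 0.0066 -0.0031] w 45.3 F [ 0.4 -0.4 -0.4]
[425. -65. 300.] shift [-0.0115  0.004   0.0405] turn [-0.13  0.39 -0.2 ] rows 0.85
```

View pics/v12.png

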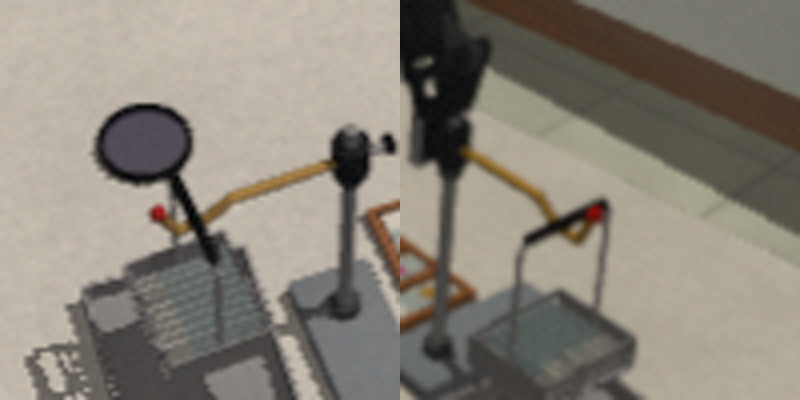

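Emit:
send_rows(
  commands=[
    [0,0,0,0,0,0,120],
    [0,0,0,0,0,0,120],
    [0,0,0,0,0,0,120],
    [0,0,0,0,0,0,120],
    [0,0,0,0,0,0,120],
  ],
)

```text
time: 16.05
tcp_pos: [413.4, -67.7, 339.7]
orientation: [[-0.994, 0.108, 0.005], [0.108, 0.994, -0.002], [-0.005, -0.002, -1.0]]
wrist_force: [-0.1, 0.3, -0.5]
gripper_width: 44.9
```

Emit:
send_rows(
  commands=[
    [0,0,0,0,0,0,120],
    [0,0,0,0,0,0,120],
    [0,0,0,0,0,0,120],
    [0,0,0,0,0,0,120],
    [0,0,0,0,0,0,120],
  ],
)

```text
time: 16.55
tcp_pos: [413.3, -67.7, 339.9]
orientation: [[-0.994, 0.108, 0.005], [0.108, 0.994, -0.003], [-0.006, -0.002, -1.0]]
wrist_force: [-0.1, -0.6, 0.0]
gripper_width: 45.1
```

```bash
python3 - <<'E'
from hk import *
S=load('s10');D=load('d10')
P=tri((S,243.25,234.5),(D,322,210.5));Q=tri((S,253.75,255.5),(D,340.75,201.25))
# pairing: near-robot end vs far end
P2=tri((S,243.25,234.5),(D,322,210.5));M=(P+Q)/2;d=Q-P
print(P.round(1),Q.round(1),'mid',M.round(1),'seat 584.6 -86.5 213.5; len',np.linalg.norm(d).round(1),'tilt deg',np.degrees(np.arcsin(d[2]/np.linalg.norm(d))).round(1))
o=None
for i in range(5):
    for c in('scene','side'):
        im=bot.read_camera(c)['image'][190:290,200:300] if c=='scene' else bot.read_camera(c)['image'][180:260,300:360]
        if i: print(c,i,cv2.absdiff(im,o[c]).mean().round(3),cv2.absdiff(im,o[c]).max())
        if not i: o=o or {};o[c]=im
old=S['image'][190:290,200:300];print('vs s10',cv2.absdiff(old,o['scene']).mean(),cv2.phaseCorrelate(np.float32(old[50:90,35:65,1]),np.float32(o['scene'][50:90,35:65,1])))
# bystanders moved? compare to first frame
a=load('scene0')['image'];b=bot.read_camera('scene')['image'];
for n,(u,v) in dict(dish=(347,195),ring=(236,225),slidetray=(320,258),box=(145,285),sample=(375,241)).items():
    print(n,cv2.absdiff(a[v-20:v+20,u-20:u+20],b[v-20:v+20,u-20:u+20]).mean().round(1))
E
```

```text
[545.2 -80.9 209.8] [625.3 -88.3 209. ] mid [585.2 -84.6 209.4] seat 584.6 -86.5 213.5; len 80.4 tilt deg -0.6
scene 1 1.201 14
side 1 1.055 10
scene 2 1.226 19
side 2 1.041 10
scene 3 1.217 15
side 3 1.038 12
scene 4 1.222 15
side 4 1.034 14
vs s10 1.2188 ((0.012379388070220543, 0.05408847395169403), 1.0156969821453095)
dish 21.0
ring 12.0
slidetray 4.8
box 7.7
sample 6.2
```

```bash
python3 -c "
from h import *
print(bot.close_job())"
```

```text
the job is handed in; nothing more can be done
None
```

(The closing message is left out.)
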